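# Draw the sloping hatch of the drill's control cabinet tight with its T-handle

## Task

The sloping hatch of the control cabinet is standing open: swing it down onto its rubber gasket, and only then turn its T-handle clockwise as far as it goes, so that the latch draws the hatch fully tight against the frame. Leave the other things on the bench and on the cabinet where they are.

Things in the scene. Friction and masses are not known exactly. Their poses are not given: they have to be found in the camera images.
- cabinet: Grey steel control cabinet fixed to the bench, 260 deep (x) x 240 wide (y) x 216 mm high. Origin: centre of its underside; x to its back, y to its left, z up. Its 100 mm high front wall (x = -130 mm) faces the robot; from there the front slopes back and up at 30.0 degrees to the flat top (x = +70 to +130 mm). The hatch lies on this slope.
- hatch (a joint): Hatch hinge, rad: 0 = fully tight, grows as it opens upward (starts 0.35 to 0.65; level at 0.524). Grey plate 12 mm thick, 216 wide, 215 from hinge line to free lower edge. Stiff: stays where left; 2 to 8 N at the free edge moves it down. It meets the gasket at 0.03 (edge 6 mm proud) and rests there when let go; pushed further, the gasket (5 to 21 N) lifts it again: only the latch holds it tight.
- hatch_hinge (a point): Middle of the hinge line at the hatch's upper edge, half-way through its thickness; at x = +55.9, z = +218.9 mm in the cabinet's frame. Its axes turn with the hatch: x from free edge to hinge (up the slope), y along the hinge to the cabinet's left, z out of the outer face, which is at z = +6 mm.
- hatch_press (a point): A point on the hatch's bare outer face near the free edge, beside the T-handle: a good place to push (its mirror image across the handle is as good). In the hinge point's axes at (-190, +88, +6) mm; same axes.
- t_handle (a joint): T-handle, rad: 0 = open, bar parallel to the hinge line (starts 0 to 0.25); grows clockwise seen from outside; stop at 1.571 = latched, bar up and down the slope. Its cam runs under a keeper in the lower rim from 0.4 and has drawn the hatch home by 1.35. Needs up to 0.3 N m, stays where left. Turned while the hatch is open, the cam lands on the keeper and the hatch cannot shut.
- t_bar (a point): Centre of the T-handle's steel bar: 80 mm long, 14 mm wide, 18 mm high along the shaft, its centre 45 mm above the hatch's outer face (36 mm free below the bar, shaft 20 mm in diameter). In the hinge point's axes at (-167, 0, +51) mm. Its y axis runs along the bar, z out along the shaft (away from the hatch).
- glue_mid (a point): Glue bottle, 60 mm in diameter, 170 mm tall, upright beside the cabinet; centre, half-way up. Bystander.
- jar_mid (a point): Jar of screws, 68 mm in diameter, 90 mm tall, upright beside the cabinet; centre, half-way up. Bystander.
- tape: Tape measure, 40 x 68 x 62 mm, standing on the cabinet's flat top; origin under its centre. Bystander.
- screwdriver: Screwdriver lying on the bench in front of the cabinet. Bystander.
- offcut: Board offcut, 110 x 85 x 18 mm, lying on the bench in front of the cabinet; origin under its centre. Bystander.
- hammer: Hammer lying on the bench to the right. Bystander.
- mug: White mug, 80 mm in diameter, 95 mm tall, on the bench to the left; origin under its centre. Bystander.

How it is judged:
By the outcome, as a careful person would: the job done as asked, in the order asked, and still so for the second after the job is handed in, with the robot touching nothing.
It also fails if it takes over 51 s, if anything falls off the work surface, if the arm or the gripper's body presses on something with over 40 N, if the wrist force passes 120 N, or if a joint passes its speed limit or range.

## Robot

A 7-joint arm with a two-finger parallel gripper is mounted at the origin on the work surface. World frame = base frame: x ahead of the robot, y to its left, z up, the work surface at z = 0. Lengths are in m, angles in rad, forces in N, time in s.
With the tool pointing down it reaches from about 0.4 to 0.85 m from the base axis. Payload 4.5 kg.
Tool frame: the origin (TCP) lies at the centre of the arm's flange, where the gripper is bolted on; the fingertips stand 173 mm ahead of it and the grasp point (between the pads) lies 155 mm ahead of it; z points along the fingers, y is the line along which they close (so a half turn about z gives the same grasp; the last joint's range is limited). The gripper opens to 85 mm and grips with 20 to 120 N. Pads are 22 mm wide; open, the fingers measure 114 mm over their backs; the gripper's body (76 mm by 85 mm) begins 54 mm behind the grasp point. The pads swing forward as they close: fully open they stand 13 mm farther back than shut.
Start: joints at [1.219, 0.689, -0.195, 1.565, 0.157, 0.902, -0.215], TCP at [0.235, -0.579, 0.405] pointing down, gripper open.
Joint ranges: [-3.01, 3.01], [-0.46, 2.08], [-1.47, 1.51], [0.13, 2.56], [-1, 4.14], [0.04, 2.09], [-2.66, 2.66]. Speed limits (rad/s): [2.57, 2.57, 3.14, 3.14, 3.14, 3.14, 3.14].

## Interface

Orientations are given as a unit quaternion [x, y, z, w].
In Python, from station import manip gives the robot as it stands. Calls block until the motion is done:
- manip.move_to(position, orientation): joint-space move of the TCP to a pose.
- manip.move_l(position, orientation=None, speed=0.15): straight line of the TCP; orientation=None keeps the orientation; speed is the mean speed in m/s.
- manip.move_joints(angles): joint-space move.
- manip.gripper_to(opening, grasp_force=None): finger opening in m; grasp_force is the grip in N (None keeps the last); returns when the fingers have stopped.
- manip.hold(seconds).
- manip.ik(position, orientation): joint angles nearest the present ones, or None.
- manip.observe(): the state.
- manip.read_camera(name): name is "scene" or "side" or "wrist"; returns the picture (480x640x3 uint8, blue, green, red); there is no depth.
- manip.calibration(name): a dict with "intrinsics" (3x3 intrinsics, pixels), "k1" (the pictures are not rectified: a ray, as slopes to the right and down, at radius r is drawn at 1 + k1 r^2 times it, then the intrinsics apply), "rvec" (rotation vector, rad) and "tvec" (3), from world to camera coordinates, as OpenCV has them; the wrist camera has in their place "hand_eye" (4x4, takes a point from camera to tool coordinates, whose origin is the TCP and whose axes are the flange's). Camera axes: x right, y down, z forward; pixel columns grow to the right and rows downward; lengths in m; the calibration is good to about 2 mm. A picture is of the moment at which its call begins: read the wrist's pose just before it. calibration takes no time and is no camera call.
A pose or a line that the arm cannot do raises manip.Unreachable and nothing moves.
- manip.sign_off(): hands the job in; it is judged then, once.
The state is a dict: "clock": time; "joints": joint angles; "joint_vel": joint speeds; "effort": joint torques, N m; "tcp_pos": TCP position; "tcp_rot": TCP orientation; "force": force on the tool from outside, world axes, zero at the start; "wrist_torque": the same for the moment, N m; "finger_gap": finger opening in m; "grip_force": force on a finger pad.
Only numpy, scipy, OpenCV 4.12 (cv2) and the standard library are available. Lean on these libraries where they do the work, as an engineer would, in place of code of your own. Each camera call takes 0.05 s, during which the arm holds its last target. There are 200 camera calls.

## Working session

There is one attempt and no reset: what is moved stays moved. The work goes in short steps, each a Python script; the robot and the scene stay as the last script left them, time stands still between calls to the robot, and variables do not carry over. Pictures are saved under pics/ and viewed, at most 10 in all, crops included, and the job is handed in when it is done.

```bash
mkdir -p pics; ls; python3 - <<'E'
from station import manip
import cv2
for n in ("scene","side"):
    cv2.imwrite(f"pics/{n}0.png",manip.read_camera(n)); c=manip.calibration(n); print(n,{k:(v.round(4).tolist() if hasattr(v,'round') else v) for k,v in c.items()})
print(manip.calibration("wrist"))
print(manip.observe())
E
```

```text
pics
scene {'intrinsics': [[602.4497, 0.0, 316.4456], [0.0, 602.4497, 247.0559], [0.0, 0.0, 1.0]], 'k1': -0.16082707943787883, 'rvec': [1.8381, 1.6954, -0.6443], 'tvec': [-0.0446, -0.34, 2.219]}
side {'intrinsics': [[480.6622, 0.0, 304.6444], [0.0, 480.6622, 238.931], [0.0, 0.0, 1.0]], 'k1': -0.049438553805077674, 'rvec': [1.0584, -2.4985, 0.9478], 'tvec': [0.4188, 0.4117, 1.1362]}
{'intrinsics': array([[365.76082986,   0.        , 321.05704536],
       [  0.        , 365.76082986, 236.04194977],
       [  0.        ,   0.        ,   1.        ]]), 'k1': 0.0157586291061747, 'hand_eye': array([[-1.29057325e-04, -9.47480754e-01, -3.19812765e-01,
         8.31757872e-02],
       [ 9.99999339e-01,  2.42999320e-04, -1.12345240e-03,
        -3.02361405e-04],
       [ 1.14216381e-03, -3.19812699e-01,  9.47480097e-01,
         3.07578088e-02],
       [ 0.00000000e+00,  0.00000000e+00,  0.00000000e+00,
         1.00000000e+00]])}
{'clock': 0.1, 'joints': array([ 1.21879847,  0.68994724, -0.1945054 ,  1.56621896,  0.15730644,
        0.90254541, -0.21507961]), 'joint_vel': array([ 0.00014654, -0.00305063, -0.00094931, -0.00406122,  0.00053746,
        0.00074189, -0.00050162]), 'effort': array([-2.64347458e-03, -5.40599656e+01, -1.27111237e+00, -1.58984452e+01,
        9.38615907e-03,  4.47202125e-03, -1.65855903e-05]), 'tcp_pos': array([ 0.23504659, -0.57880348,  0.40393984]), 'tcp_rot': array([ 9.81443935e-01,  1.91747375e-01, -2.34286867e-04, -8.31599614e-04]), 'force': array([-0.54160451,  0.29028703,  0.74592688]), 'wrist_torque': array([ 0.09875104, -0.06677989, -0.02379287]), 'grip_force': 0.0, 'finger_gap': 0.0855243133100008}
```

View pics/scene0.png

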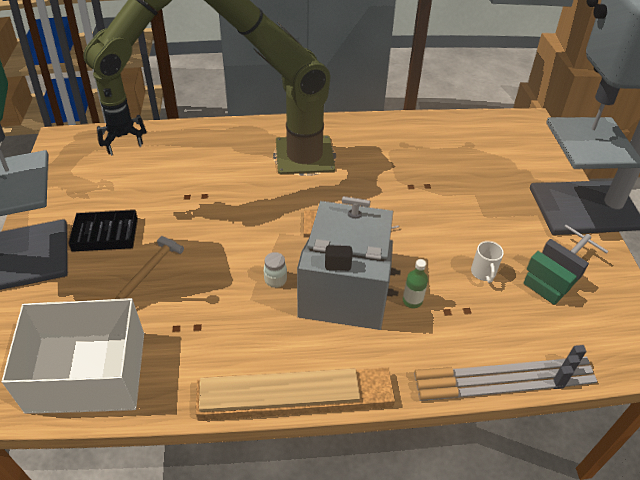

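View pics/side0.png

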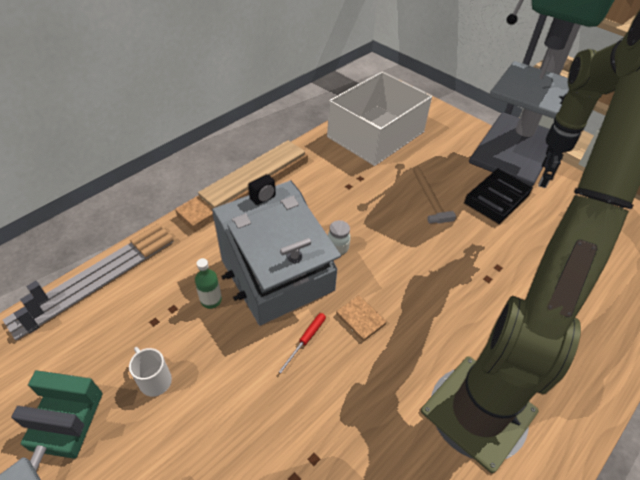

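Scene: the cabinet spans about (298..394, 200..327), with the hatch facing the robot and the T-handle at (355,207). Side: the cabinet spans (215..335, 183..318), with the bar at (295,247). I'll zoom in for corner pixels.

```bash
python3 - <<'E'
import cv2
a=cv2.imread("pics/scene0.png")[190:335,290:410]; cv2.imwrite("pics/sc.png",cv2.resize(a,None,fx=4,fy=4,interpolation=cv2.INTER_CUBIC))
a=cv2.imread("pics/side0.png")[175:325,205:355]; cv2.imwrite("pics/sd.png",cv2.resize(a,None,fx=4,fy=4,interpolation=cv2.INTER_CUBIC))
E
```

```text
(no output)
```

View pics/sc.png

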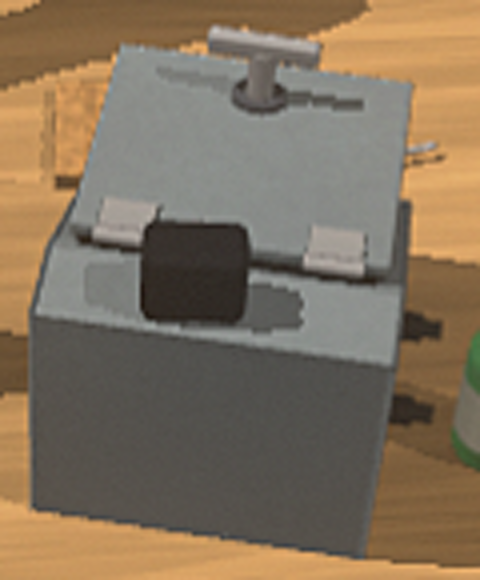

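View pics/sd.png

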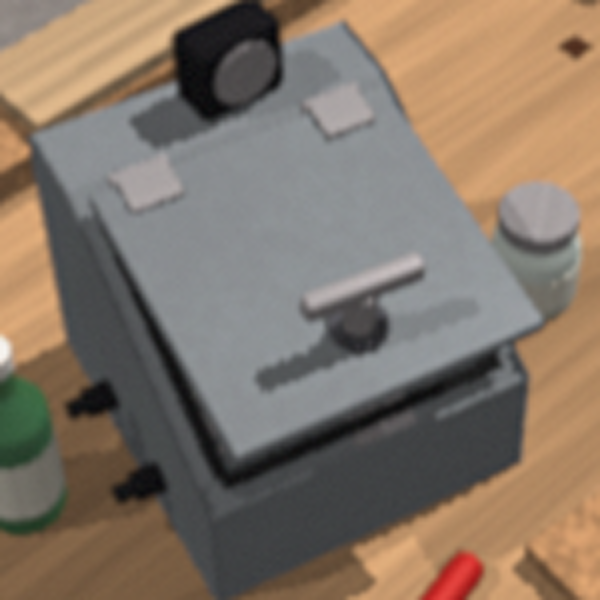

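Scene crop: back top corners at (35,316) and (392,367), hatch free corners at (122,45) and (412,84). Side crop: the same corners at (35,138)/(345,22) (left/right) and (235,457)/(543,322). The bar is near parallel to the hinge, and the hatch is partly open. Next I'll triangulate these.

```bash
cat > h.py <<'E'
import numpy as np, cv2
from station import manip
from scipy.spatial.transform import Rotation as R
def campose(n):
    c=manip.calibration(n)
    if n=="wrist":
        s=manip.observe(); H=np.array(c["hand_eye"]); T=np.eye(4); T[:3,:3]=R.from_quat(s["tcp_rot"]).as_matrix(); T[:3,3]=s["tcp_pos"]
        T=T@H; return c,T[:3,:3],T[:3,3]
    A=cv2.Rodrigues(np.array(c["rvec"],float))[0]; return c,A.T,-A.T@np.array(c["tvec"]).ravel()
def ray(n,uv,pose=None):
    c,A,o=pose or campose(n)
    p=cv2.undistortPoints(np.array([[uv]],float),np.array(c["intrinsics"]),np.array([c["k1"],0,0,0.]))[0,0]
    d=A@np.r_[p,1]; return o,d/np.linalg.norm(d)
def onz(o,d,z): return o+d*(z-o[2])/d[2]
def tri(rays):
    M=sum(np.eye(3)-np.outer(d,d) for o,d in rays); b=sum((np.eye(3)-np.outer(d,d))@o for o,d in rays)
    p=np.linalg.solve(M,b); return p,[np.linalg.norm((np.eye(3)-np.outer(d,d))@(p-o)) for o,d in rays]
E
python3 - <<'E'
from h import *
np.set_printoptions(precision=4,suppress=True)
sc=lambda u,v:ray("scene",(290+(u+.5)/4-.5,190+(v+.5)/4-.5))
sd=lambda u,v:ray("side",(205+(u+.5)/4-.5,175+(v+.5)/4-.5))
P={}
for n,a,b in [("BR",(35,316),(345,22)),("BL",(392,367),(35,138)),("HR",(122,45),(543,322)),("HL",(412,84),(235,457)),
              ("barL",(322,45),(305,297)),("barR",(208,35),(422,260))]:
    P[n],e=tri([sc(*a),sd(*b)]); print(n,P[n],np.round(e,4),onz(*sc(*a),.216),onz(*sd(*b),.216))
print("botR",onz(*sc(33,511),0),"botL",onz(*sc(368,555),0),"fL",onz(*sd(222,600),0),"fR",onz(*sd(520,462),0))
print("fLt",onz(*sd(212,510),.1),"fRt",onz(*sd(525,375),.1))
E
```

```text
BR [ 0.7345 -0.0729  0.2137] [0.0012 0.0012] [ 0.7373 -0.072   0.216 ] [ 0.7324 -0.0725  0.216 ]
BL [0.7939 0.1528 0.2127] [0. 0.] [0.7965 0.152  0.216 ] [0.791  0.1545 0.216 ]
HR [0.4613 0.0116 0.1935] [0.001 0.001] [0.4847 0.008  0.216 ] [0.4499 0.0272 0.216 ]
HL [0.5165 0.218  0.1939] [0.001 0.001] [0.5387 0.2106 0.216 ] [0.5042 0.2285 0.216 ]
barL [0.5384 0.1417 0.2577] [0.0004 0.0004] [0.4941 0.1523 0.216 ] [0.5651 0.1183 0.216 ]
barR [0.5157 0.0657 0.2501] [0.0008 0.0008] [0.4782 0.0711 0.216 ] [0.5367 0.0451 0.216 ]
botR [ 0.7346 -0.0738  0.    ] botL [0.7909 0.1596 0.    ] fL [0.5459 0.2198 0.    ] fR [ 0.4847 -0.0068  0.    ]
fLt [0.55   0.2165 0.1   ] fRt [ 0.4866 -0.0056  0.1   ]
```

```bash
cat >> h.py <<'E'
C=np.array([.639,.074,0]); YAW=np.radians(-14.6)
def hatch(th):
    Rz=R.from_euler("z",YAW); p=np.radians(30)-th
    return (Rz*R.from_euler("y",-p)).as_matrix(), C+Rz.apply([.0559,0,.2189])
def pose(th,pt,ahead,a=0,s=1):
    """tool perpendicular to hatch at th; point 'ahead' of the flange sits at pt (hinge axes); a = handle angle"""
    M,h=hatch(th); p=h+M@np.array(pt)
    y=s*M[:,0]; z=-M[:,2]; T=R.from_rotvec(a*z).as_matrix()@np.c_[np.cross(y,z),y,z]
    return p-ahead*z, R.from_matrix(T).as_quat()
E
python3 - <<'E'
from h import *
np.set_printoptions(precision=3,suppress=True)
for s in (1,-1):
    for nm,th,pt,ah,a in [("preR",.5,(-.19,-.088,.006),.25,0),("R",.03,(-.19,-.088,.006),.173,0),("preL",.5,(-.19,.088,.006),.25,0),("L",.03,(-.19,.088,.006),.173,0),("pre",.03,(-.167,0,.051),.25,0),("g0",.03,(-.167,0,.051),.155,0),("g45",.03,(-.167,0,.051),.155,.8),("g90",0,(-.167,0,.051),.155,1.6)]:
        p,q=pose(th,pt,ah,a,s); print(s,nm,p,manip.ik(p,q))
E
```

```text
1 preR [0.481 0.024 0.47 ] [ 0.178  0.437 -0.485  1.895  0.28   0.854 -0.704]
1 R [0.427 0.038 0.287] [ 0.386  1.008 -1.255  2.434  1.816  1.272 -2.346]
1 preL [0.526 0.194 0.47 ] [-0.105  0.562 -0.558  1.675  0.366  0.991 -1.048]
1 L [0.471 0.209 0.287] [ 0.053  1.068 -1.256  2.145  1.676  1.377 -2.33 ]
1 pre [0.413 0.133 0.405] [-0.708  0.433  0.239  2.315  1.41   0.237 -2.125]
1 g0 [0.456 0.122 0.321] [ 0.231  0.939 -1.255  2.266  1.66   1.249 -2.278]
1 g45 [0.456 0.122 0.321] [-0.6    0.654  0.218  2.307  2.377  0.262  2.418]
1 g90 [0.453 0.122 0.314] [-0.483  0.658  0.011  2.325  2.185  0.412  1.795]
-1 preR [0.481 0.024 0.47 ] [ 0.585  0.661 -1.251  1.877  0.722  1.126  1.948]
-1 R [0.427 0.038 0.287] [ 0.386  1.008 -1.255  2.434  1.816  1.272  0.796]
-1 preL [0.526 0.194 0.47 ] [ 0.208  0.783 -1.253  1.66   0.798  1.281  1.682]
-1 L [0.471 0.209 0.287] [-0.026  0.951 -1.043  2.148  1.669  1.164  0.771]
-1 pre [0.413 0.133 0.405] [ 0.012  0.513 -0.831  2.281  1.428  0.774  0.963]
-1 g0 [0.456 0.122 0.321] [ 0.231  0.939 -1.255  2.266  1.66   1.249  0.863]
-1 g45 [0.456 0.122 0.321] [ 0.231  0.939 -1.255  2.266  1.66   1.249  0.063]
-1 g90 [0.453 0.122 0.314] [ 0.216  0.962 -1.255  2.29   1.703  1.292 -0.786]
```

```bash
python3 - <<'E'
from h import *
np.set_printoptions(precision=3,suppress=True)
PR=(-.19,-.088,.006)
manip.gripper_to(0.0)
manip.move_to(*pose(.42,PR,.30,0,-1))
s=manip.observe(); print(s["clock"],s["joints"],s["tcp_pos"],s["finger_gap"],s["force"])
cv2.imwrite("pics/w1.png",manip.read_camera("wrist"))
E
```

```text
3.2083 [ 0.609  0.546 -1.246  1.913  0.687  1.07   1.966] [0.458 0.03  0.503] -0.00021150279004548728 [-0.125  0.437 -0.115]
```

View pics/w1.png

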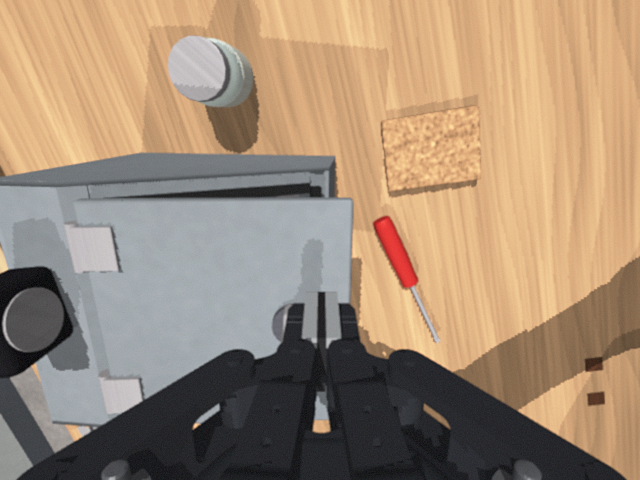

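The wrist view shows the hatch's right free corner at (353,198), the free edge near column 353, and the closed fingers at column 321, just inside that edge. I'll check the corner against the model, then press along the arc while watching the force.

```bash
python3 - <<'E'
from h import *
import sys
np.set_printoptions(precision=3,suppress=True)
PR=(-.185,-.088,.006)
M,h=hatch(.38); o,d=ray("wrist",(353,198)); lo=M.T@(o-h); ld=M.T@d; q=lo+ld*(.006-lo[2])/ld[2]
print("corner local",q,"expect -.215,-.108")
if np.linalg.norm(q[:2]-[-.215,-.108])>.012: sys.exit()
manip.move_l(*pose(.46,PR,.178,0,-1),speed=.12)
f0=manip.observe()["force"]
for th in np.arange(.44,.0,-.02):
    manip.move_l(*pose(th,PR,.173,0,-1),speed=.05)
    s=manip.observe(); n=hatch(th)[0][:,2]; f=(s["force"]-f0)@n
    print(round(th,3),round(s["clock"],2),round(f,1),(s["force"]-f0),s["joints"][[2,3]])
    if f>16 or (th<.1 and f>12): break
cv2.imwrite("pics/sd2.png",cv2.resize(manip.read_camera("side")[150:340,180:380],None,fx=3,fy=3))
E
```

```text
corner local [-0.214 -0.107  0.006] expect -.215,-.108
0.44 4.71 0.1 [-0.817  1.045  0.004] [-1.071  2.032]
0.42 4.96 -0.9 [ 0.406  0.337 -0.899] [-1.057  2.054]
0.4 5.21 -0.0 [-1.425  0.205 -0.21 ] [-1.043  2.075]
0.38 5.46 0.4 [-0.787  0.336  0.235] [-1.027  2.096]
0.36 5.71 -0.3 [-0.922  0.244 -0.425] [-1.011  2.117]
0.34 5.96 0.5 [ 0.689 -0.139  0.595] [-0.994  2.138]
0.32 6.21 0.1 [-0.682  0.425 -0.066] [-0.977  2.159]
0.3 6.46 0.1 [-0.584 -0.245 -0.042] [-0.961  2.18 ]
0.28 6.71 0.3 [-0.022  0.333  0.302] [-0.947  2.2  ]
0.26 6.96 -0.5 [-0.693  0.367 -0.741] [-0.934  2.22 ]
0.24 7.21 -0.1 [-0.597  0.289 -0.264] [-0.924  2.24 ]
0.22 7.46 0.1 [0.115 0.44  0.144] [-0.917  2.259]
0.2 7.71 -0.4 [-0.697  0.536 -0.673] [-0.914  2.279]
0.18 7.96 0.3 [-1.138  0.233 -0.099] [-0.913  2.297]
0.16 8.21 1.0 [-1.57  0.26  0.48] [-0.914  2.316]
0.14 8.46 0.7 [-1.726  0.645  0.048] [-0.917  2.334]
0.12 8.71 0.1 [-0.143  0.032  0.029] [-0.92   2.351]
0.1 8.96 -0.0 [-0.572  0.237 -0.309] [-0.924  2.368]
0.08 9.21 0.4 [-0.677  0.905  0.074] [-0.927  2.385]
0.06 9.46 -0.2 [-0.325 -0.086 -0.368] [-0.93   2.402]
0.04 9.71 0.1 [0.084 0.626 0.075] [-0.931  2.418]
0.02 9.96 4.2 [-1.015 -0.218  4.331] [-0.933  2.433]
```

View pics/sd2.png

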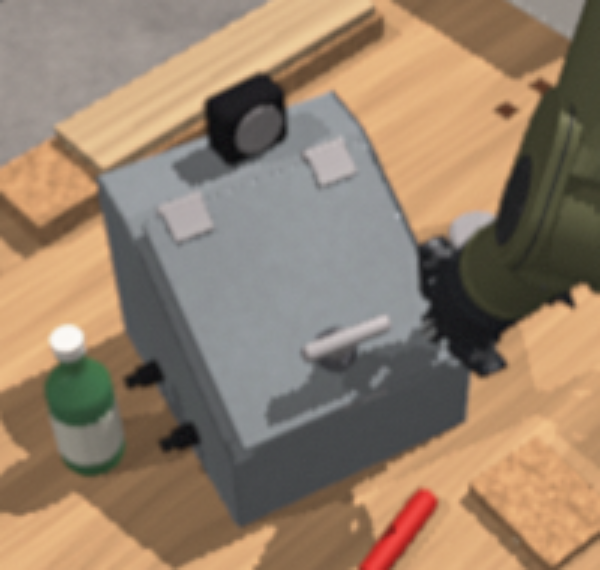

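```bash
python3 - <<'E'
from h import *
np.set_printoptions(precision=3,suppress=True)
s=manip.observe();M,h=hatch(.02);T=R.from_quat(s["tcp_rot"]).as_matrix();print(s["force"],M.T@(s["tcp_pos"]+.173*T[:,2]-h))
E
```

```text
[-0.428  0.008  4.481] [-0.184 -0.088  0.006]
```

The picture shows the hatch down on the frame, with the bar at (345,340) still about parallel to the hinge. I'll press slightly further to seat it, back off, and look from above the handle.

```bash
python3 - <<'E'
from h import *
np.set_printoptions(precision=3,suppress=True)
PR=(-.185,-.088,.006); B=(-.167,0,.051)
for th in (.015,.01,.005,.0):
    manip.move_l(*pose(th,PR,.173,0,-1),speed=.03)
    f=manip.observe()["force"]@hatch(th)[0][:,2]; print(th,round(f,1))
    if f>12: break
manip.move_l(*pose(.03,PR,.26,0,-1),speed=.12)
print("free",manip.observe()["force"])
manip.gripper_to(.085)
manip.move_to(*pose(.03,B,.25,0,-1))
s=manip.observe(); print(s["clock"],s["joints"],s["tcp_pos"],pose(.03,B,.25,0,-1)[0])
cv2.imwrite("pics/w2.png",manip.read_camera("wrist"))
E
```

```text
0.015 8.9
0.01 12.6
free [-0.038 -0.333  0.403]
12.675 [ 0.087  0.553 -0.965  2.277  1.43   0.863  0.958] [0.413 0.134 0.405] [0.413 0.133 0.405]
```

View pics/w2.png

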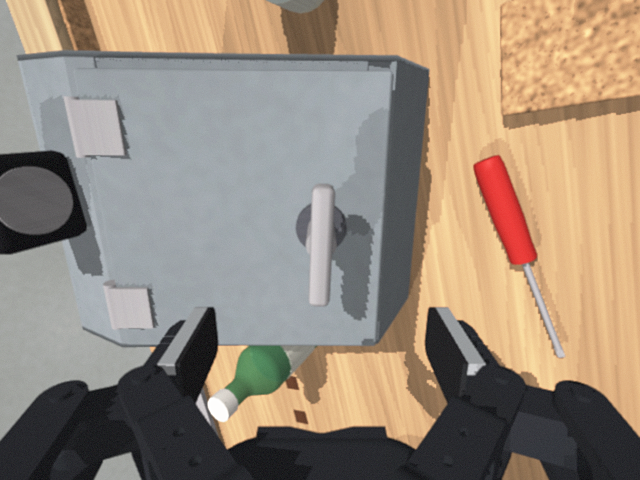

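The hatch sits flush. The bar's top face runs from (323,186) to (319,304), close to column 321, almost parallel to the hinge. Next I'll locate it in hinge axes and grasp it.

```bash
python3 - <<'E'
from h import *
import sys
np.set_printoptions(precision=3,suppress=True)
M,h=hatch(.03); e=[]
for uv in [(323,186),(319,304)]:
    o,d=ray("wrist",uv); lo=M.T@(o-h); ld=M.T@d; e.append(lo+ld*(.060-lo[2])/ld[2])
c=(e[0]+e[1])/2; v=e[1]-e[0]; a=np.arctan2(v[0],v[1]); print(e,c,a)
if np.hypot(c[0]+.167,c[1])>.008 or abs(a)>.3: sys.exit()
B=(c[0],c[1],.051)
manip.move_l(*pose(.03,B,.155,a,-1),speed=.1)
s=manip.observe(); print(s["clock"],s["force"])
manip.gripper_to(0,40)
s=manip.observe(); print(s["clock"],s["finger_gap"],s["grip_force"],s["force"],s["wrist_torque"],s["joints"])
E
```

```text
[array([-0.168, -0.042,  0.06 ]), array([-0.166,  0.035,  0.06 ])] [-0.167 -0.004  0.06 ] 0.031951115980986516
13.825 [-0.036  0.131 -0.609]
14.4417 0.01806364030915664 38.95171880722046 [-1.383  0.1    3.825] [-0.017  0.383 -0.082] [ 0.081  0.766 -0.888  2.278  1.711  0.918  0.755]
```

The 18 mm gap suggests the fingertips are pinching the 20 mm shaft under the bar. I'll open, back off 11 mm and regrip on the bar alone.

```bash
python3 - <<'E'
from h import *
np.set_printoptions(precision=3,suppress=True)
B=(-.167,-.001,.051); a=.032
manip.gripper_to(.05)
manip.move_l(*pose(.03,B,.166,a,-1),speed=.05)
manip.gripper_to(0,60)
s=manip.observe(); print(s["clock"],s["finger_gap"],s["grip_force"],s["force"],s["wrist_torque"])
E
```

```text
15.6583 0.015107899290470508 58.52533936500549 [-0.279 -0.685  5.489] [-0.158  0.153 -0.117]
```

```bash
python3 - <<'E'
from h import *
np.set_printoptions(precision=2,suppress=True)
B=(-.167,-.001,.051)
for a in list(np.arange(.15,1.56,.12))+[1.59]:
    th=float(np.interp(a,[.4,1.35],[.03,0]))
    manip.move_to(*pose(th,B,.166,a,-1))
    s=manip.observe(); M=hatch(th)[0]
    print(round(a,2),round(s["clock"],2),"f",M.T@s["force"],"t",M.T@s["wrist_torque"],round(s["finger_gap"],4))
    if np.linalg.norm(s["force"])>60: break
cv2.imwrite("pics/sd3.png",cv2.resize(manip.read_camera("side")[150:340,180:380],None,fx=3,fy=3))
E
```

```text
0.15 15.91 f [ 1.9  -0.93  4.34] t [-0.25  0.12 -0.05] 0.0154
0.27 16.16 f [ 0.85 -1.81  5.26] t [-0.27  0.17 -0.02] 0.015
0.39 16.41 f [ 0.75 -1.19  4.77] t [-0.22  0.21 -0.04] 0.0149
0.51 16.66 f [ 1.02 -1.85  7.75] t [-0.29  0.24 -0.01] 0.0156
0.63 16.91 f [ 1.29 -1.16  9.85] t [-0.43  0.25 -0.03] 0.0153
0.75 17.16 f [ 1.25 -2.11 11.79] t [-0.42  0.28 -0.  ] 0.0152
0.87 17.41 f [ 1.58 -1.72 13.25] t [-0.48  0.32  0.01] 0.0151
0.99 17.66 f [ 1.25 -1.72 14.71] t [-0.45  0.36 -0.02] 0.0147
1.11 17.91 f [ 1.01 -2.52 16.7 ] t [-0.47  0.36 -0.  ] 0.0152
1.23 18.16 f [-0.06 -1.74 14.98] t [-0.41  0.39  0.01] 0.0153
1.35 18.41 f [-0.1  -1.36 13.32] t [-0.34  0.43  0.04] 0.015
1.47 18.66 f [ 0.46 -1.47 12.87] t [-0.22  0.53 -0.05] 0.0154
1.59 18.91 f [-0.27 -0.79 12.71] t [-0.19  0.49  0.05] 0.015
```

```bash
python3 - <<'E'
from h import *
np.set_printoptions(precision=2,suppress=True)
B=(-.167,-.001,.051); M=hatch(0)[0]
for a in np.arange(1.62,1.80,.03):
    manip.move_to(*pose(0,B,.166,a,-1)); manip.hold(.1)
    s=manip.observe(); t=M.T@s["wrist_torque"]
    print(round(a,2),"f",M.T@s["force"],"t",t)
    if abs(t[2])>.6: break
manip.gripper_to(.085)
manip.move_l(*pose(0,B,.26,1.571,-1),speed=.1)
s=manip.observe(); print(s["clock"],s["force"])
cv2.imwrite("pics/w3.png",manip.read_camera("wrist"))
E
```

```text
1.62 f [ 0.07 -0.39 11.69] t [-0.2   0.41  0.16]
1.65 f [-0.25 -0.63 11.57] t [-0.18  0.45  0.39]
1.68 f [ 0.33 -0.1  12.56] t [-0.14  0.46  0.56]
1.71 f [ 0.45 -0.82 11.39] t [-0.12  0.43  0.81]
22.125 [ 0.49  0.02 -0.7 ]
```

View pics/w3.png

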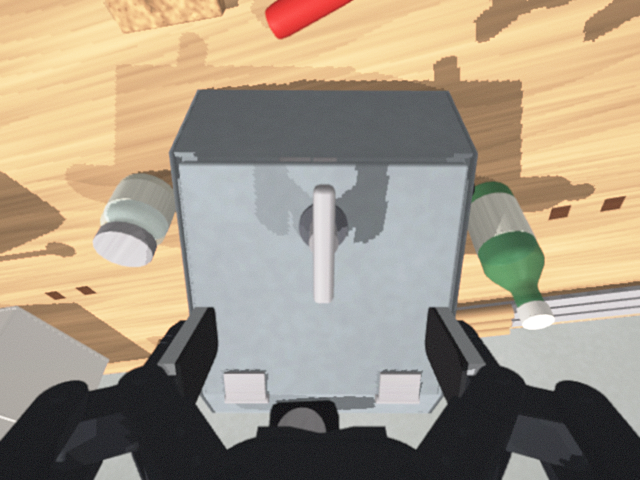

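The bar now runs up and down the slope, from (324,188) to (323,300). The stop torque was felt, the hatch is flush with the frame, and the gripper is clear.

```bash
python3 -c "
from h import *
print(manip.sign_off())"
```

```text
the job is handed in; nothing more can be done
None
```

The hatch was swung down onto its gasket first, then the T-handle was turned clockwise to its stop; the last picture shows the hatch flush and the gripper clear, and I handed the job in at about 22 s without a verdict shown.

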